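Gauge and lock the ice-stick carriage on the core saw fixture

ROBOT

A 7-joint arm with a two-finger parallel gripper is mounted at the origin on the work surface. World frame = base frame: x ahead of the robot, y to its left, z up, the work surface at z = 0. Lengths are in m, angles in rad, forces in N, time in s.
With the tool pointing down it reaches from about 0.425 to 0.925 m from the base axis. Payload 6.8 kg.
Tool frame: the origin (TCP) lies at the very end of the fingers, on their centre line; the grasp point (between the pads) lies 19 mm behind it; z points along the fingers, y is the direction in which the jaws open and shut (so a half turn about z gives the same grasp; the last joint's range is limited). The gripper opens to 85 mm and grips with 20 to 120 N. Pads are 22 mm wide; open, the fingers measure 114 mm over their backs; the gripper's body (76 mm by 85 mm) begins 54 mm behind the grasp point. The pads swing forward as they close: fully open they stand 13 mm farther back than shut.
Start: joints at [-1.233, 0.477, 0.022, 1.555, -0.011, 1.109, -0.083], TCP at [0.291, 0.609, 0.231] pointing down, gripper open.
Joint ranges: [-2.96, 2.96], [-0.34, 2.1], [-1.41, 1.46], [0.24, 2.44], [-1.37, 4.51], [0.17, 1.92], [-2.96, 2.96]. Speed limits (rad/s): [2.39, 2.39, 3.14, 3.14, 3.14, 3.14, 3.14].

INTERFACE

Orientations are given as a unit quaternion [w, x, y, z].
In Python, from station import bot gives the robot as it stands.
- The arm moves only by the tool move_arm, never from a script. Its argument "commands" is text: rows parted by semicolons, each of 7 numbers parted by spaces: the opening, from 0 (shut) to 1 (fully open), then the shift along the tool's x, y, z in cm, then the turn, a rotation vector about the tool's x, y, z in degrees. In form: gripper tx ty tz rx ry rz; .... A call has 1 to 12 rows; each row shifts and turns the commanded pose from where the row before left it, along the tool's axes as they then stand; what a row does not reach is not made up. A row lasts 1/12 s, in which the tool goes at most 41.7 mm and 7.16 degrees, less where a joint would pass 70% of its speed; a pose out of reach is approached as far as the arm can. A call with a gripper value outside its range is refused whole. The fingers move at their own pace and stop on an object; "force" is the grip in N (left out, the last holds). Time passes only in rows, so rows that do not move let the fingers close. It gives the time, the measured TCP pose, the force and the opening at its end, in the units of the state.
- bot.get_obs(): the state, without advancing time (a new reading comes with each control period).
- bot.read_camera(name): name is "side" or "top"; returns a dict with "img" (400x640x3 uint8, red, green, blue), "K" (3x3 intrinsics, pixels), "rvec" (rotation vector, rad) and "tvec" (3), from world to camera coordinates, as OpenCV has them. Camera axes: x right, y down, z forward; pixel columns grow to the right and rows downward; lengths in m; the calibration is good to about 2 mm. A picture is of the moment at which its call begins. There is no depth.
- bot.hand_in(): hands the job in, once; it reports no verdict.
The state is a dict: "t": time; "q": joint angles; "joint_vel": joint speeds; "joint_torque": joint torques, N m; "eef_pos": TCP position; "tool_rot": TCP orientation; "contact_force": force on the tool from outside, world axes, zero at the start; "torque": the same for the moment, N m; "gripper_width": opening from 0.0 (shut) to 1.0 (fully open).
Only numpy, scipy, OpenCV 4.12 (cv2) and the standard library are available. Lean on these libraries where they do the work, as an engineer would, in place of code of your own. Each camera call takes 0.05 s, during which the arm holds its last target. There are 200 camera calls.

TASK

Set up the ice-core saw fixture: flip the hinged stop fully down over the bed, slide the carriage until the end of its ice stick touches the stop, then lock the carriage there with its quarter-turn stud: line the wing up with the bed so the stud pushes all the way in without being forced, and turn it a full quarter turn clockwise. Then flip the stop back up out of the saw's way and let go; leave the loose things around the fixture where they are.

Things in the scene. Friction and masses are not known exactly. Their poses are not given: they have to be found in the camera images.
- fixture: Saw fixture fixed to the bench, metal: a flat bed 100 mm deep and 450 mm long with its top at 40 mm, a channel down its middle, and a 12 mm thick fence 66 mm high along its far side. Origin on the bench under the middle of the channel; its y axis runs along the bed, x across it towards the fence, z up. The bed reaches from y = -200 to +250 mm, the fence from x = 50 to 62 mm.
- carriage (a joint): Position (m) of the white carriage on the bed: 0 with the end of its ice stick touching the lowered stop, growing along fixture +y away from it; range -0.03 to 0.14, 3 N friction. Plate 76 x 210 mm, top 55 mm above the bench, centred at fixture y = joint value; carries the stud and, at the end towards the stop, an ice stick 34 x 34 x 120 mm, top 89 mm. With the stop up nothing halts it at 0.
- plunger (a joint): Depth (m) of the sprung quarter-turn stud on the carriage: 0 raised, 0.016 bottomed; spring 4.5 to 9 N. Its foot has a cross bar 40 x 8 mm, parallel to the wing, which enters the bed's 46 x 13 mm slot only with the carriage within 3 mm of 0 and the wing within 0.1 rad of the bed's line; else it stops at about 0.002. Turned, it is held at about 0.014 and holds the carriage; unturned it springs up.
- stud (a joint): Turn (rad) of the stud and its wing, clockwise seen from above: 0 with the wing along the bed (fixture y, lined up with the slot), pi/2 (end stop) with the wing across the bed. Range -0.6 to pi/2; stays where it is left (0.1 N m of friction). While raised it turns freely; pushed right down it turns again.
- wing_grip (a point): Point on the stud's axis in its black wing, an upright blade 66 mm long, 14 mm thick, from 22 mm below to 14 mm above this point; the point's y axis lies along the blade. 101 mm above the bench when raised, sinking with the plunger; at fixture x = 0, y = 0.065 + carriage joint. The carriage's top is 46 mm below it when raised, 30 mm when bottomed.
- stop (a joint): Angle (rad) of the flip stop: 0 fully down, its arm level across the bed towards the fixture's -x, pi/2 arm upright above the fence; range 0 to 1.75. Stiff hinge (0.14 N m), it stays where it is left.
- stop_grip (a point): Centre of the steel knob at the flip stop's free end: a cylinder 26 mm in diameter and 26 mm long, its axis along fixture y; pinched on its flat ends it can be carried round the hinge and turns between the fingers. Arm 10 mm thick, 24 mm high. At stop angle q the knob lies at fixture x = 0.056 - 0.130 cos q, y = -0.120, z = 0.072 + 0.130 sin q.
- stop_hinge (a point): Hinge axis of the flip stop on top of the fence, 72 mm above the bench; the axis runs along the fixture's y axis (fixture x 0.056, y -0.120).
- offcut: Loose bystander: pale ice offcut 70 x 28 x 34 mm lying across the bed beyond the stop; origin at the centre of its underside.
- brush: Loose bystander: hand brush lying on the bench in front of the bed (robot's side), along it; origin at its underside.
- rule: Loose bystander: flat steel rule 30 x 300 x 6 mm on the bench behind the fence; origin at the centre of its underside.
- receptacle: Steel slot plate in the bed's channel that takes the stud (hidden under the carriage as it nears its place): 70 mm long, 6 mm thick, its top 30 mm above the bench; its slot, 46 x 13 mm, runs along fixture y, centred at fixture x = 0, y = 0.065. Its origin and axes are those of the fixture. The unturned stud meets nothing when it is lined up; pressing on the edges with over 40 N is forcing it.

How it is judged:
By the outcome, as a careful person would: the job done as asked, in the order asked, and still so for the second after the job is handed in, with the robot touching nothing.
It also fails if it takes over 72 s, if anything falls off the work surface, if the arm or the gripper's body presses on something with over 40 N, if the wrist force passes 120 N, or if a joint passes its speed limit or range.

## Working session

There is one attempt and no reset: what is moved stays moved. The work goes in short steps, Python scripts to look and compute and a tool call to move; the robot and the scene stay as the last step left them, time stands still between calls to the robot, and variables do not carry over. Pictures are saved under pics/ and viewed, about 8 in all and at most 12, crops included, and the job is handed in when it is done.

Besides the shell and the picture viewer there is one more tool, called after ">>>" by a JSON object that holds its "name" and its "arguments". move_arm: Moves the arm, as the interface text tells. Its arguments: {"type":"object","properties":{"commands":{"type":"string"},"force":{"type":"number"}},"required":["commands"]}

```bash
mkdir -p pics; ls; python3 - <<'E'
from station import bot
import cv2,numpy as np
o=bot.get_obs();print({k:np.round(v,3) for k,v in o.items()})
for n in("side","top"):
    c=bot.read_camera(n);cv2.imwrite(f"pics/{n}0.png",c["img"][:,:,::-1])
    R=cv2.Rodrigues(c["rvec"])[0];print(n,c["K"].round(1).tolist(),(-R.T@c["tvec"].ravel()).round(3),R.round(2).tolist())
a=[cv2.imread(f"pics/{n}0.png") for n in("side","top")]
E
```

```text
pics
{'t': np.float64(0.0), 'q': array([-1.233,  0.478,  0.022,  1.556, -0.011,  1.109, -0.083]), 'joint_vel': array([-0.001, -0.002, -0.001, -0.   ,  0.   , -0.001, -0.   ]), 'joint_torque': array([-0.0000e+00, -5.9646e+01,  1.6080e+00, -2.8119e+01,  1.2000e-02,
        9.0000e-03,  0.0000e+00]), 'eef_pos': array([0.291, 0.608, 0.23 ]), 'tool_rot': array([-0.   ,  0.221,  0.975, -0.001]), 'contact_force': array([-0.288, -0.179,  0.187]), 'torque': array([ 0.002,  0.014, -0.078]), 'gripper_width': np.float64(1.003)}
side [[509.9, 0.0, 317.6], [0.0, 509.9, 205.3], [0.0, 0.0, 1.0]] [ 0.527 -0.844  0.829] [[0.99, -0.1, -0.02], [-0.08, -0.65, -0.76], [0.07, 0.76, -0.65]]
top [[373.3, 0.0, 319.5], [0.0, 373.3, 209.9], [0.0, 0.0, 1.0]] [0.498 0.014 0.877] [[0.01, -1.0, 0.03], [-1.0, -0.01, -0.1], [0.1, -0.03, -0.99]]
```

View pics/top0.png

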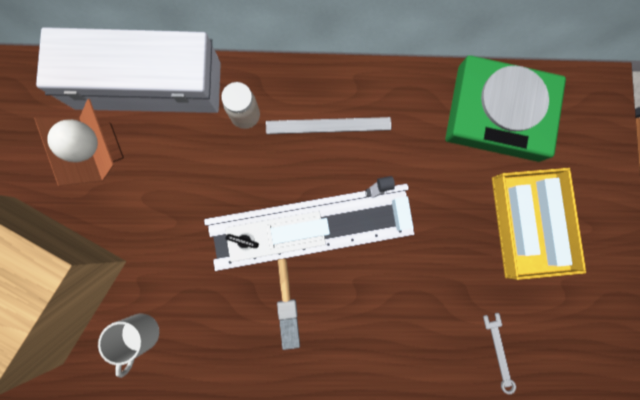

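View pics/side0.png

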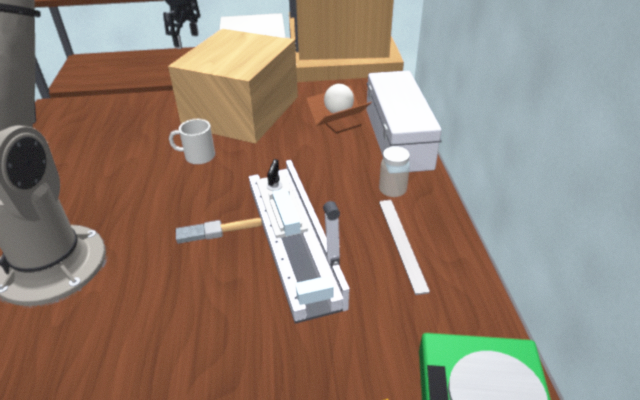

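```bash
python3 - <<'E'
import cv2
a=cv2.imread("pics/top0.png")[170:280,200:420];cv2.imwrite("pics/topc.png",cv2.resize(a,None,fx=3.6,fy=3.6,interpolation=cv2.INTER_CUBIC))
a=cv2.imread("pics/side0.png")[150:330,240:360];cv2.imwrite("pics/sidec.png",cv2.resize(a,None,fx=3.3,fy=3.3,interpolation=cv2.INTER_CUBIC))
E
```

```text
(no output)
```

View pics/topc.png

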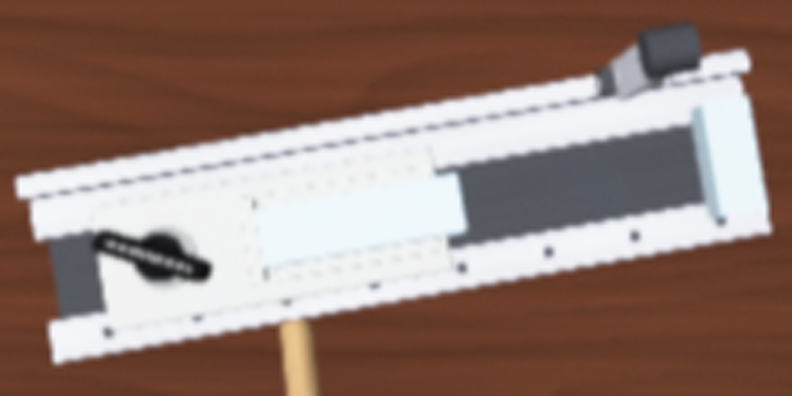

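View pics/sidec.png

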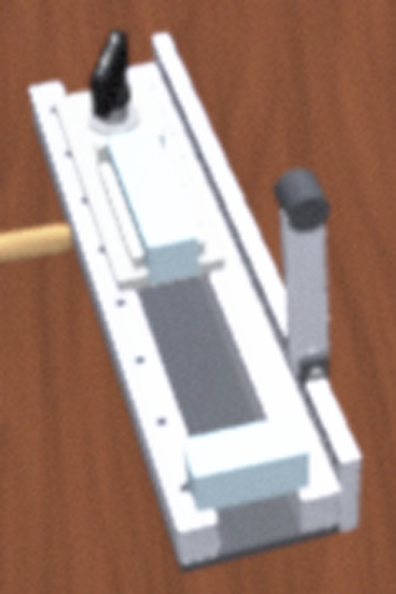

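```bash
cat > h.py <<'E'
from station import bot
import cv2,numpy as np
def ray(c,uv,z):
    R=cv2.Rodrigues(c["rvec"])[0];C=-R.T@np.ravel(c["tvec"])
    p=cv2.undistortPoints(np.array([[uv]],float),c["K"],None).ravel()
    d=R.T@np.array([*p,1]);return C+d*(z-C[2])/d[2]
E
python3 - <<'E'
from h import *
c=bot.read_camera("top");s=bot.read_camera("side")
T=lambda x,y,z:ray(c,(200+(x+.5)/3.6-.5,170+(y+.5)/3.6-.5),z)
S=lambda x,y,z:ray(s,(240+(x+.5)/3.3-.5,150+(y+.5)/3.3-.5),z)
P={'FL':T(55,360,.04),'FR':T(771,232,.04),'BL':T(17,179,.066),'BR':T(749,50,.066),'NR':T(750,72,.066)}
for k,v in P.items():print(k,v.round(4))
for k,v in {'FL':S(30,88,.04),'FR':S(180,562-25,.04),'BL':S(165,36,.066),'BR':S(357,458,.066)}.items():print('side',k,v.round(4))
yaw1=P['FL']-P['FR'];yaw2=P['BL']-P['BR']
for w in(yaw1,yaw2):print(np.linalg.norm(w),np.arctan2(-w[0],w[1]))
y=(np.arctan2(-yaw1[0],yaw1[1])+np.arctan2(-yaw2[0],yaw2[1]))/2
ux=np.array([np.cos(y),np.sin(y)]);uy=np.array([-np.sin(y),np.cos(y)])
O=[P['FL'][:2]+.05*ux-.25*uy,P['FR'][:2]+.05*ux+.2*uy,P['BL'][:2]-.062*ux-.25*uy,P['BR'][:2]-.062*ux+.2*uy]
print(np.round(O,4));O=np.mean(O,0);print("O",O,"yaw",y)
F=lambda p:np.round([(p[:2]-O)@ux,(p[:2]-O)@uy],4)
print('wing',F(T(97,240,.115)),F(T(210,270,.115)),'stickend',F(T(461,175,.089)),F(T(467,230,.089)),'platend',F(T(432,152,.055)))
print('knob',[F(T(670,50,z)) for z in(.19,.2,.21)],[F(S(302,200,z)) for z in(.19,.2,.21)],'hinge',F(S(312,365,.072)))
print('offcut',F(T(695,105,.074)),F(T(748,95,.074)),F(T(768,215,.074)))
E
```

```text
FL [0.446  0.2162 0.04  ]
FR [ 0.5294 -0.2261  0.04  ]
BL [0.5546 0.2366 0.066 ]
BR [ 0.6402 -0.2066  0.066 ]
NR [ 0.6265 -0.207   0.066 ]
side FL [0.4467 0.211  0.04  ]
side FR [ 0.5325 -0.2324  0.04  ]
side BL [0.5542 0.2303 0.066 ]
side BR [ 0.6393 -0.2076  0.066 ]
0.4501077391744896 0.1863339897123144
0.45137019774514764 0.1906945395329133
[[ 0.542  -0.02  ]
 [ 0.541  -0.0203]
 [ 0.5406 -0.0206]
 [ 0.5418 -0.0218]]
O [ 0.54135817 -0.02067248] yaw 0.18851426462261384
wing [0.0136 0.1989] [-0.0141  0.1395] stickend [ 0.0157 -0.0109] [-0.0167 -0.0086] platend [0.035  0.0018]
knob [array([ 0.0543, -0.123 ]), array([ 0.053 , -0.1206]), array([ 0.0516, -0.1182])] [array([ 0.0575, -0.1087]), array([ 0.0539, -0.1196]), array([ 0.0504, -0.1305])] hinge [ 0.0575 -0.1287]
offcut [ 0.0338 -0.1595] [ 0.0343 -0.1926] [-0.0393 -0.19  ]
```

```bash
python3 - <<'E'
from h import *
c=bot.read_camera("top");s=bot.read_camera("side")
for P in([.291,.608,.23],[.291,.608,.33],[.29,.608,0]):
  for k in(s,c):print(P,cv2.projectPoints(np.array([P]),k["rvec"],k["tvec"],k["K"],None)[0].ravel().round(0))
print([ray(s,p,0).round(3) for p in((250,137),(181,108),(290,90))],[ray(s,p,.15).round(3) for p in((255,80),(173,68),(296,38))],[ray(c,p,.15).round(3) for p in((125,262),(15,195),(70,265))])
print(ray(s,(395,160),.1), ray(c,(238,90),.1))
E
```

```text
[0.291, 0.608, 0.23] [187.  45.]
[0.291, 0.608, 0.23] [-62. 371.]
[0.291, 0.608, 0.33] [181.  10.]
[0.291, 0.608, 0.33] [-135.  396.]
[0.29, 0.608, 0] [200. 115.]
[0.29, 0.608, 0] [ 39. 338.]
[array([0.447, 0.459, 0.   ]), array([0.224, 0.661, 0.   ]), array([0.584, 0.735, 0.   ])] [array([0.477, 0.524, 0.15 ]), array([0.231, 0.637, 0.15 ]), array([0.616, 0.809, 0.15 ])] [array([0.466, 0.359, 0.15 ]), array([0.591, 0.574, 0.15 ]), array([0.459, 0.461, 0.15 ])]
[0.80915323 0.15192958 0.1       ] [0.83129307 0.16722578 0.1       ]
```

>>> {"name": "move_arm", "arguments": {"commands": "1 0 0 -4 0 0 0;1 0 0 -3 0 0 7;1 0 0 0 0 0 7;1 0 0 0 0 0 7;1 0 0 0 0 0 7;1 0 0 0 0 0 7;1 0 0 0 0 0 7;1 0 0 0 0 0 7;1 0 0 0 0 0 7;1 0 0 0 0 0 7;1 0 0 0 0 0 7;1 0 0 0 0 0 7"}}

```text
t: 1.3
eef_pos: [0.291, 0.609, 0.3012]
tool_rot: [0.0, 0.782, 0.623, -0.0]
contact_force: [0.0, -0.1, 0.4]
gripper_width: 1.001
```

>>> {"name": "move_arm", "arguments": {"commands": "1 0 0 0 0 0 7;1 0 0 0 0 0 7;1 0 0 0 0 0 7;1 0 0 0 0 0 7;1 0 0 0 0 0 7;1 0 0 0 0 0 7;1 0 0 0 0 0 7;1 0 0 0 0 0 7;1 0 0 0 0 0 7;1 0 0 0 0 0 3.6;1 0 0 0 0 0 0"}}

```text
t: 2.22
eef_pos: [0.2908, 0.6091, 0.3011]
tool_rot: [0.0, 0.996, 0.094, -0.0]
contact_force: [0.4, -0.4, -0.1]
gripper_width: 0.998
```

```bash
cat >> h.py <<'E'
O=np.array([.5413,-.0207]);Y=.1885
from scipy.spatial.transform import Rotation as Ro
def st():
    o=bot.get_obs();d=o["eef_pos"][:2]-O
    Rm=Ro.from_quat(np.roll(o["tool_rot"],-1)).as_matrix()
    c,s=np.cos(Y),np.sin(Y);f=np.array([[c,s],[-s,c]])
    fx=f@d;ty=f@Rm[:2,1]
    print("t%.2f"%o["t"],"fix mm",(fx*1e3).round(1),"z%.1f"%(o["eef_pos"][2]*1e3),"jaw deg from fix x %.2f"%np.degrees(np.arctan2(ty[1],ty[0])),"tilt",Rm[2].round(3),
      "F(fix)",(f@o["contact_force"][:2]).round(1),o["contact_force"][2].round(1),"tau",o["torque"].round(2),"g%.3f"%o["gripper_width"],"q7 %.2f"%o["q"][6])
if __name__=="__main__":st()
E
python3 h.py
```

```text
t2.22 fix mm [-128.1  665.6] z301.1 jaw deg from fix x -90.05 tilt [-0.  0. -1.] F(fix) [ 0.3 -0.5] -0.1 tau [-0.05 -0.01  0.04] g0.998 q7 -2.40
```

>>> {"name": "move_arm", "arguments": {"commands": "1 0.92 3.93 0 0 0 0;1 0.92 3.93 0 0 0 0;1 0.92 3.93 0 0 0 0;1 0.92 3.93 0 0 0 0;1 0.92 3.93 0 0 0 0;1 0.92 3.93 0 0 0 0;1 0.92 3.93 0 0 0 0;1 0.92 3.93 0 0 0 0;1 0.92 3.93 0 0 0 0;1 0.92 3.93 0 0 0 0"}}

```text
t: 3.05
eef_pos: [0.4558, 0.2385, 0.3016]
tool_rot: [-0.0, 0.995, 0.096, 0.0]
contact_force: [1.0, -0.5, 0.3]
gripper_width: 0.999
```

>>> {"name": "move_arm", "arguments": {"commands": "1 0.92 3.93 0 0 0 0;1 0.92 3.93 0 0 0 0;1 0.92 3.93 0 0 0 0;1 0.92 3.93 0 0 0 0;1 0.92 3.93 0 0 0 0;1 0.92 3.93 0 0 0 0;1 0.92 3.93 0 0 0 0;1 0.92 3.93 0 0 0 0;1 0.92 3.93 0 0 0 0;1 0.92 3.93 0 0 0 0;1 0 0 0 0 0 0;1 0 0 0 0 0 0"}}

```text
t: 4.05
eef_pos: [0.6196, -0.1321, 0.3012]
tool_rot: [0.001, 0.996, 0.093, -0.0]
contact_force: [0.0, 1.2, -0.1]
gripper_width: 1.004
```

```bash
python3 - <<'E'
from h import *
st()
s=bot.read_camera("side");a=s["img"][60:300,200:440,::-1]
cv2.imwrite("pics/s1.png",cv2.resize(a,None,fx=2.4,fy=2.4,interpolation=cv2.INTER_CUBIC))
E
```

```text
t4.05 fix mm [  56.  -124.1] z301.2 jaw deg from fix x -90.15 tilt [-0.001  0.002 -1.   ] F(fix) [0.2 1.2] -0.1 tau [ 0.07 -0.01  0.03] g1.004 q7 -0.96
```

View pics/s1.png

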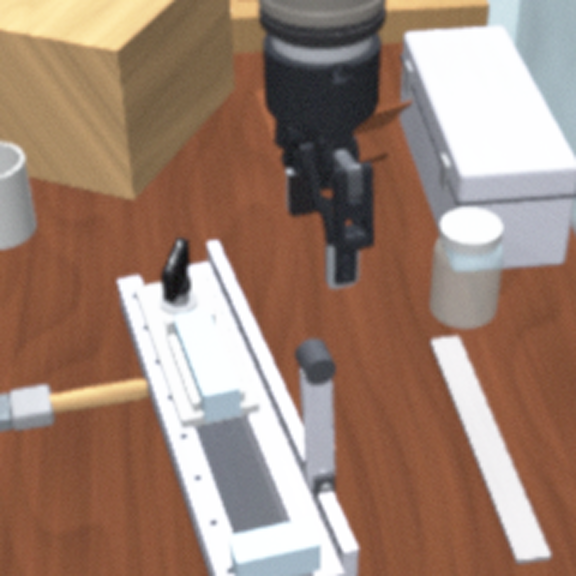

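>>> {"name": "move_arm", "arguments": {"commands": "1 0 0 3 0 0 0;1 0 0 3 0 0 0;1 0 0 3 0 0 0;1 0 0 2.8 0 0 0;1 0 0 0 0 0 0;1 0 0 0 0 0 0"}}

```text
t: 4.6
eef_pos: [0.6191, -0.126, 0.1826]
tool_rot: [-0.001, 0.995, 0.096, -0.001]
contact_force: [1.2, -0.3, 0.1]
gripper_width: 0.996
```

```bash
python3 h.py
```

```text
t4.60 fix mm [  56.7 -118. ] z182.6 jaw deg from fix x -89.76 tilt [-0.002 -0.002 -1.   ] F(fix) [ 1.1 -0.5] 0.1 tau [-0.02 -0.01 -0.01] g0.996 q7 -0.89
```

>>> {"name": "move_arm", "arguments": {"commands": "0.2 0 0 0 0 0 0;0.2 0 0 0 0 0 0;0.2 0 0 0 0 0 0;0.2 0 0 0 0 0 0;0.2 0 0 0 0 0 0;0.2 0 0 0 0 0 0;0.2 0 0 0 0 0 0;0.2 0 0 0 0 0 0;0.2 0 0 0 0 0 0;0.2 0 0 0 0 0 0", "force": 30}}

```text
t: 5.43
eef_pos: [0.6203, -0.1275, 0.1844]
tool_rot: [-0.001, 0.995, 0.095, 0.001]
contact_force: [-2.0, 3.0, 5.8]
gripper_width: 0.299
```

```bash
python3 h.py
```

```text
t5.43 fix mm [  57.6 -119.8] z184.4 jaw deg from fix x -89.91 tilt [ 0.001 -0.001 -1.   ] F(fix) [-1.4  3.3] 5.8 tau [ 0.37  0.36 -0.03] g0.299 q7 -0.89
```

>>> {"name": "move_arm", "arguments": {"commands": "0.2 -1.13 0 0.1 0 0 0;0.2 -1.13 0 0.1 0 0 0;0.2 -1.1 0 0.3 0 0 0;0.2 -1.09 0 0.29 0 0 0;0.2 -1.03 0 0.48 0 0 0;0.2 -1.02 0 0.48 0 0 0;0.2 -0.93 0 0.65 0 0 0;0.2 -0.93 0 0.65 0 0 0;0.2 -0.8 0 0.8 0 0 0;0.2 -0.8 0 0.8 0 0 0"}}

```text
t: 6.27
eef_pos: [0.5224, -0.1464, 0.1372]
tool_rot: [-0.001, 0.995, 0.095, 0.001]
contact_force: [2.4, 3.1, 2.6]
gripper_width: 0.3
```

```bash
python3 h.py
```

```text
t6.27 fix mm [ -42.1 -119.9] z137.2 jaw deg from fix x -89.91 tilt [ 0.002 -0.001 -1.   ] F(fix) [2.9 2.6] 2.6 tau [ 0.74 -0.88  0.  ] g0.300 q7 -0.80
```

>>> {"name": "move_arm", "arguments": {"commands": "0.2 -0.65 0 0.93 0 0 0;0.2 -0.65 0 0.93 0 0 0;0.2 -0.48 0 1.03 0 0 0;0.2 -0.48 0 1.02 0 0 0;0.2 -0.3 0 1.1 0 0 0;0.2 -0.29 0 1.09 0 0 0;0.2 -0.1 0 1.13 0 0 0;0.2 -0.1 0 1.13 0 0 0;0.2 0 0 0.4 0 0 0;0.2 0 0 0 0 0 0;0.2 0 0 0 0 0 0"}}

```text
t: 7.18
eef_pos: [0.4916, -0.1525, 0.0498]
tool_rot: [-0.001, 0.996, 0.095, -0.0]
contact_force: [-8.9, 7.8, 27.3]
gripper_width: 0.299
```

```bash
python3 h.py
```

```text
t7.18 fix mm [ -73.5 -120.1] z49.8 jaw deg from fix x -89.95 tilt [-0.001 -0.003 -1.   ] F(fix) [-7.3  9.3] 27.3 tau [1.42 1.8  0.08] g0.299 q7 -0.67
```

>>> {"name": "move_arm", "arguments": {"commands": "0.2 0 0 -0.3 0 0 0;0.7 0 0 0 0 0 0;0.7 0 0 0 0 0 0;0.7 0 0 0 0 0 0;0.7 0 0 0 0 0 0;0.7 0 0 -1 0 0 0;0.7 0 0 -2 0 0 0;0.7 0 0 -3 0 0 0;0.7 0 0 -3.5 0 0 0;0.7 0 0 -3.5 0 0 0;0.7 0 0 0 0 0 0"}}

```text
t: 8.1
eef_pos: [0.4953, -0.1548, 0.1883]
tool_rot: [0.001, 0.996, 0.094, 0.005]
contact_force: [1.0, -0.7, -0.2]
gripper_width: 0.698
```

```bash
python3 h.py
```

```text
t8.10 fix mm [ -70.3 -123.1] z188.3 jaw deg from fix x -90.03 tilt [ 0.009  0.003 -1.   ] F(fix) [ 0.8 -0.9] -0.2 tau [-0.06 -0.13 -0.  ] g0.698 q7 -0.85
```

```bash
python3 - <<'E'
from h import *
t=bot.read_camera("top");a=t["img"][170:280,200:420,::-1]
s=bot.read_camera("side");b=s["img"][150:330,240:360,::-1]
A=cv2.resize(a,None,fx=2.2,fy=2.2,interpolation=cv2.INTER_CUBIC);B=cv2.resize(b,None,fx=2.5,fy=2.5,interpolation=cv2.INTER_CUBIC)
im=np.zeros((450,790,3),np.uint8);im[:A.shape[0],:A.shape[1]]=A;im[:,490:790]=B
cv2.imwrite("pics/s2.png",im)
E
```

```text
(no output)
```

View pics/s2.png

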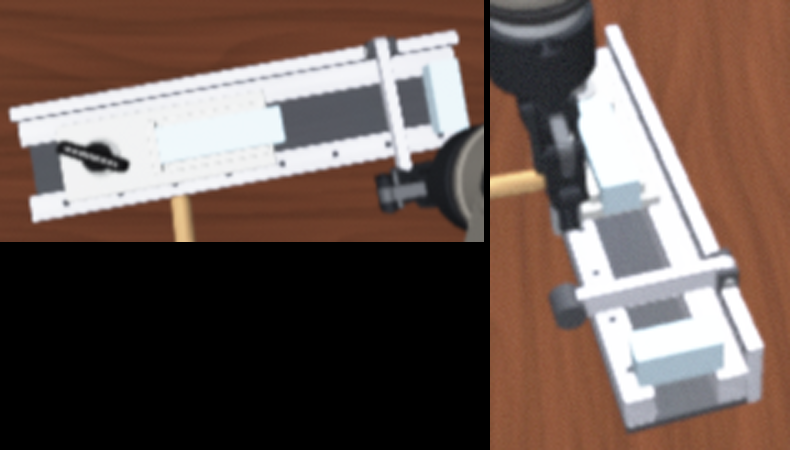

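>>> {"name": "move_arm", "arguments": {"commands": "0.7 0.7 -2.9 0 0 0 0;0.7 0.7 -2.9 0 0 0 0;0.7 0.7 -2.9 0 0 0 0;0.7 0.7 -2.9 0 0 0 0;0.7 0.7 -2.9 0 0 0 0;0.7 0.7 -2.9 0 0 0 0;0.7 0.7 -2.9 0 0 0 0;0.7 0.7 -2.9 0 0 0 0;0.7 0.9 -2.9 0 0 0 0;0.7 0.9 -2.9 0 0 0 0;0.7 0 0 0 0 0 -6;0.7 0 0 0 0 0 -7"}}

```text
t: 9.2
eef_pos: [0.5091, 0.1483, 0.1808]
tool_rot: [0.001, 0.977, 0.211, -0.001]
contact_force: [0.3, -0.4, -0.1]
gripper_width: 0.702
```

>>> {"name": "move_arm", "arguments": {"commands": "0.7 0 0 0 0 0 -7;0.7 0 0 0 0 0 -7;0.7 0 0 0 0 0 -7;0.7 0 0 0 0 0 -7;0.7 0 0 0 0 0 -7;0.7 0 0 0 0 0 -7;0.7 0 0 0 0 0 -7;0.7 0 0 0 0 0 -3;0.7 0 0 0 0 0 0;0.7 0 0 0 0 0 0"}}

```text
t: 10.03
eef_pos: [0.5095, 0.1456, 0.1814]
tool_rot: [-0.0, 0.789, 0.614, -0.001]
contact_force: [-0.1, 0.4, 0.9]
gripper_width: 0.705
```

```bash
python3 h.py
```

```text
t10.03 fix mm [-1.000e-01  1.693e+02] z181.4 jaw deg from fix x -25.08 tilt [-0.001 -0.001 -1.   ] F(fix) [-0.   0.4] 0.9 tau [-0.02 -0.03  0.02] g0.705 q7 -0.44
```

>>> {"name": "move_arm", "arguments": {"commands": "0.7 0 0 2.5 0 0 0;0.7 0 0 2.5 0 0 0;0.7 0 0 2.5 0 0 0;0.7 0 0 2.3 0 0 0;0.7 0 0 0 0 0 0;0.05 0 0 0 0 0 0;0.05 0 0 0 0 0 0;0.05 0 0 0 0 0 0;0.05 0 0 0 0 0 0;0.05 0 0 0 0 0 0;0.05 0 0 0 0 0 0;0.05 0 0 0 0 0 0", "force": 40}}

```text
t: 11.03
eef_pos: [0.5098, 0.1464, 0.0847]
tool_rot: [-0.0, 0.789, 0.615, 0.0]
contact_force: [-3.8, 0.6, 4.0]
gripper_width: 0.158
```

```bash
python3 h.py
```

```text
t11.03 fix mm [  0.4 170. ] z84.7 jaw deg from fix x -24.94 tilt [ 0.001 -0.    -1.   ] F(fix) [-3.6  1.3] 4.0 tau [ 0.22  0.78 -0.07] g0.158 q7 -0.35
```

>>> {"name": "move_arm", "arguments": {"commands": "0.05 0 0 0 0 0 -6.2;0.05 0 0 0 0 0 -6.2;0.05 0 0 0 0 0 -6.2;0.05 0 0 0 0 0 -6.4;0.05 0 0 0 0 0 0;0.05 -1.5 0 0 0 0 0;0.05 -1.5 0 0 0 0 0;0.05 -1.5 0 0 0 0 0;0.05 -1.5 0 0 0 0 0;0.05 -1.5 0 0 0 0 0;0.05 -1.5 0 0 0 0 0;0.05 0 0 0 0 0 0"}}

```text
t: 12.03
eef_pos: [0.5279, 0.0545, 0.0847]
tool_rot: [0.001, 0.64, 0.769, -0.0]
contact_force: [-0.5, -3.7, 4.1]
gripper_width: 0.158
```

```bash
python3 h.py
```

```text
t12.03 fix mm [ 0.9 76.4] z84.7 jaw deg from fix x -0.32 tilt [-0.002  0.001 -1.   ] F(fix) [-1.2 -3.5] 4.1 tau [-1.08  0.29  0.15] g0.158 q7 0.18
```

>>> {"name": "move_arm", "arguments": {"commands": "0.05 -0.4 0 0 0 0 0;0.05 -0.4 0 0 0 0 0;0.05 0 0 0 0 0 0;0.05 0 0 0 0 0 0"}}

```text
t: 12.37
eef_pos: [0.5287, 0.0501, 0.0842]
tool_rot: [0.0, 0.637, 0.771, 0.0]
contact_force: [-1.8, 0.4, 4.2]
gripper_width: 0.155
```

```bash
python3 h.py
```

```text
t12.37 fix mm [ 0.9 72. ] z84.2 jaw deg from fix x 0.05 tilt [-0.  0. -1.] F(fix) [-1.7  0.7] 4.2 tau [ 0.12  0.36 -0.05] g0.155 q7 0.20
```

>>> {"name": "move_arm", "arguments": {"commands": "0.05 -0.2 0 0 0 0 0;0.05 0 0 0 0 0 0;0.05 0 0 0 0 0 0"}}

```text
t: 12.62
eef_pos: [0.529, 0.0483, 0.0843]
tool_rot: [-0.0, 0.637, 0.771, 0.0]
contact_force: [-1.6, 3.3, 4.2]
gripper_width: 0.154
```

```bash
python3 h.py
```

```text
t12.62 fix mm [ 0.9 70.1] z84.3 jaw deg from fix x 0.08 tilt [ 0.  0. -1.] F(fix) [-1.   3.6] 4.2 tau [ 0.59  0.41 -0.06] g0.154 q7 0.20
```

>>> {"name": "move_arm", "arguments": {"commands": "0.05 -0.2 0 0 0 0 0;0.05 0 0 0 0 0 0;0.05 0 0 0 0 0 0"}}

```text
t: 12.87
eef_pos: [0.5295, 0.0458, 0.0843]
tool_rot: [0.0, 0.637, 0.771, 0.0]
contact_force: [-0.9, 2.3, 4.2]
gripper_width: 0.16
```

```bash
python3 h.py
```

```text
t12.87 fix mm [ 0.8 67.5] z84.3 jaw deg from fix x 0.05 tilt [-0.  0. -1.] F(fix) [-0.5  2.4] 4.2 tau [ 0.53  0.28 -0.07] g0.160 q7 0.21
```

>>> {"name": "move_arm", "arguments": {"commands": "0.05 -0.2 0 0 0 0 0;0.05 0 0 0 0 0 0;0.05 0 0 0 0 0 0"}}

```text
t: 13.12
eef_pos: [0.5299, 0.0436, 0.0843]
tool_rot: [0.0, 0.637, 0.771, 0.0]
contact_force: [-0.8, 2.2, 4.9]
gripper_width: 0.153
```

```bash
python3 h.py
```

```text
t13.12 fix mm [ 0.8 65.3] z84.3 jaw deg from fix x 0.04 tilt [-0.  0. -1.] F(fix) [-0.4  2.3] 4.9 tau [ 0.46  0.2  -0.06] g0.153 q7 0.21
```

>>> {"name": "move_arm", "arguments": {"commands": "0.05 -0.15 0 0 0 0 0;0.05 0 0 0 0 0 0;0.05 0 0 0 0 0 0"}}

```text
t: 13.37
eef_pos: [0.5302, 0.0422, 0.0843]
tool_rot: [0.0, 0.637, 0.771, 0.0]
contact_force: [-0.1, 2.2, 3.8]
gripper_width: 0.151
```

```bash
python3 h.py
```

```text
t13.37 fix mm [ 0.9 63.8] z84.3 jaw deg from fix x 0.04 tilt [-0.  0. -1.] F(fix) [0.3 2.2] 3.8 tau [ 0.42  0.09 -0.04] g0.151 q7 0.21
```

>>> {"name": "move_arm", "arguments": {"commands": "0.05 -0.15 0 0 0 0 0;0.05 0 0 0 0 0 0;0.05 0 0 0 0 0 0"}}

```text
t: 13.62
eef_pos: [0.5302, 0.0419, 0.0842]
tool_rot: [-0.0, 0.637, 0.771, 0.0]
contact_force: [-0.6, 4.4, 4.4]
gripper_width: 0.157
```

```bash
python3 h.py
```

```text
t13.62 fix mm [ 0.8 63.6] z84.2 jaw deg from fix x 0.09 tilt [ 0.001  0.    -1.   ] F(fix) [0.2 4.4] 4.4 tau [ 1.16  0.25 -0.09] g0.157 q7 0.22
```

>>> {"name": "move_arm", "arguments": {"commands": "0.05 -0.15 0 0 0 0 0;0.05 0 0 0 0 0 0;0.05 0 0 0 0 0 0"}}

```text
t: 13.87
eef_pos: [0.5303, 0.0417, 0.0841]
tool_rot: [-0.001, 0.636, 0.771, 0.001]
contact_force: [-1.9, 8.8, 3.0]
gripper_width: 0.154
```

```bash
python3 h.py
```

```text
t13.87 fix mm [ 0.9 63.4] z84.1 jaw deg from fix x 0.15 tilt [ 0.003 -0.    -1.   ] F(fix) [-0.2  9. ] 3.0 tau [ 1.89  0.42 -0.08] g0.154 q7 0.22
```

>>> {"name": "move_arm", "arguments": {"commands": "0.05 0.1 0 0 0 0 0;0.05 0 0 0.2 0 0 0;0.05 0 0 0.2 0 0 0;0.05 0 0 0.2 0 0 0;0.05 0 0 0 0 0 0;0.05 0 0 0 0 0 0"}}

```text
t: 14.37
eef_pos: [0.5302, 0.0419, 0.0782]
tool_rot: [-0.001, 0.637, 0.771, 0.0]
contact_force: [-2.7, 5.1, 6.5]
gripper_width: 0.158
```

```bash
python3 h.py
```

```text
t14.37 fix mm [ 0.9 63.6] z78.2 jaw deg from fix x 0.12 tilt [ 0.002 -0.    -1.   ] F(fix) [-1.7  5.5] 6.5 tau [ 1.45  0.42 -0.06] g0.158 q7 0.22
```

Down 6 mm at 6.5 N (just the spring): it is in the slot. Continue down.

>>> {"name": "move_arm", "arguments": {"commands": "0.05 0 0 0.2 0 0 0;0.05 0 0 0.2 0 0 0;0.05 0 0 0.2 0 0 0;0.05 0 0 0.2 0 0 0;0.05 0 0 0.15 0 0 0;0.05 0 0 0.1 0 0 0;0.05 0 0 0 0 0 0;0.05 0 0 0 0 0 0"}}

```text
t: 15.03
eef_pos: [0.5304, 0.0418, 0.0695]
tool_rot: [-0.001, 0.637, 0.771, 0.001]
contact_force: [-8.3, 6.0, 25.1]
gripper_width: 0.149
```

```bash
python3 h.py
```

```text
t15.03 fix mm [ 1.1 63.5] z69.5 jaw deg from fix x 0.10 tilt [ 0.003  0.    -1.   ] F(fix) [-7.1  7.4] 25.1 tau [ 1.29  1.81 -0.06] g0.149 q7 0.23
```

>>> {"name": "move_arm", "arguments": {"commands": "0.05 0 0 -0.05 0 0 5;0.05 0 0 0 0 0 5;0.05 0 0 0 0 0 5;0.05 0 0 0 0 0 5;0.05 0 0 0 0 0 0"}}

```text
t: 15.45
eef_pos: [0.53, 0.0418, 0.0696]
tool_rot: [-0.001, 0.762, 0.647, 0.0]
contact_force: [-7.9, 6.3, 23.3]
gripper_width: 0.155
```

```bash
python3 h.py
```

```text
t15.45 fix mm [ 0.6 63.5] z69.6 jaw deg from fix x -20.14 tilt [ 0.002 -0.002 -1.   ] F(fix) [-6.6  7.7] 23.3 tau [ 1.36  1.75 -0.1 ] g0.155 q7 -0.05
```

>>> {"name": "move_arm", "arguments": {"commands": "0.05 0 0 0 0 0 7;0.05 0 0 0 0 0 7;0.05 0 0 0 0 0 7;0.05 0 0 0 0 0 7;0.05 0 0 0 0 0 7;0.05 0 0 0 0 0 7;0.05 0 0 0 0 0 7;0.05 0 0 0 0 0 7;0.05 0 0 0 0 0 7;0.05 0 0 0 0 0 6;0.05 0 0 0 0 0 0;0.05 0 0 0 0 0 0"}}

```text
t: 16.45
eef_pos: [0.529, 0.0427, 0.0695]
tool_rot: [-0.003, 0.995, 0.104, -0.002]
contact_force: [-10.1, 8.1, 28.0]
gripper_width: 0.156
```

```bash
python3 h.py
```

```text
t16.45 fix mm [-0.3 64.6] z69.5 jaw deg from fix x -88.90 tilt [-0.003 -0.005 -1.   ] F(fix) [-8.4  9.9] 28.0 tau [ 1.92  2.63 -0.06] g0.156 q7 -0.99
```

>>> {"name": "move_arm", "arguments": {"commands": "0.05 0 0 0 0 0 2;0.05 0 0 0 0 0 2;0.05 0 0 0 0 0 0"}}

```text
t: 16.7
eef_pos: [0.529, 0.0427, 0.0695]
tool_rot: [-0.002, 0.998, 0.07, -0.002]
contact_force: [-11.4, 8.1, 28.8]
gripper_width: 0.153
```

```bash
python3 h.py
```

```text
t16.70 fix mm [-0.2 64.6] z69.5 jaw deg from fix x -92.79 tilt [-0.003 -0.005 -1.   ] F(fix) [-9.7 10.1] 28.8 tau [1.88 2.63 0.92] g0.153 q7 -1.05
```

>>> {"name": "move_arm", "arguments": {"commands": "0.05 0 0 -0.1 0 0 -2;0.05 0 0 0 0 0 0;0.5 0 0 0 0 0 0;0.5 0 0 0 0 0 0;0.5 0 0 0 0 0 0;0.5 0 0 0 0 0 0;0.5 0 0 -1 0 0 0;0.5 0 0 -2 0 0 0;0.5 0 0 -3 0 0 0;0.5 0 0 -3 0 0 0;0.5 0 0 -3 0 0 0;0.5 0 0 0 0 0 -0.8"}}

```text
t: 17.7
eef_pos: [0.5336, 0.0395, 0.1946]
tool_rot: [-0.0, 0.996, 0.092, 0.004]
contact_force: [0.9, -0.6, -0.2]
gripper_width: 0.502
```

>>> {"name": "move_arm", "arguments": {"commands": "0.7 -2 0 0 0 0 0;0.7 -4 0 0 0 0 0;0.7 -4 0 0 0 0 0;0.7 -4 0 0 0 0 0;0.7 0 0 0 0 0 0;0.7 0 0 0 0 0 0"}}

```text
t: 18.2
eef_pos: [0.3934, 0.0165, 0.1898]
tool_rot: [-0.004, 0.996, 0.094, 0.0]
contact_force: [0.7, 1.2, 0.3]
gripper_width: 0.702
```

```bash
python3 - <<'E'
from h import *
st()
t=bot.read_camera("top");a=t["img"][170:280,200:420,::-1]
s=bot.read_camera("side");b=s["img"][150:330,240:360,::-1]
A=cv2.resize(a,None,fx=2.2,fy=2.2,interpolation=cv2.INTER_CUBIC);B=cv2.resize(b,None,fx=2.5,fy=2.5,interpolation=cv2.INTER_CUBIC)
im=np.zeros((450,790,3),np.uint8);im[:A.shape[0],:A.shape[1]]=A;im[:,490:790]=B
cv2.imwrite("pics/s3.png",im)
E
```

```text
t18.20 fix mm [-138.3   64.3] z189.8 jaw deg from fix x -90.00 tilt [ 0.001 -0.008 -1.   ] F(fix) [0.9 1. ] 0.3 tau [-0.04 -0.07  0.  ] g0.702 q7 -1.46
```

View pics/s3.png

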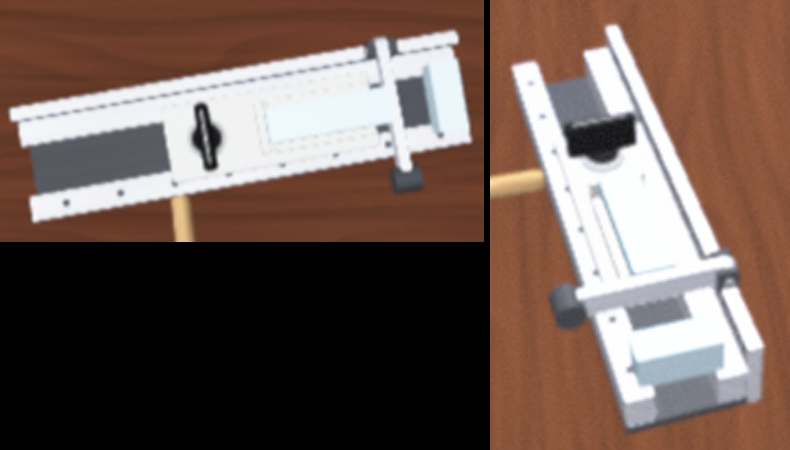

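>>> {"name": "move_arm", "arguments": {"commands": "0.7 1.3 3.7 0 0 0 0;0.7 1.3 3.7 0 0 0 0;0.7 1.3 3.7 0 0 0 0;0.7 1.3 3.7 0 0 0 0;0.7 1.3 3.7 0 0 0 0;0.7 0 0 0 0 0 0;0.7 0 0 0 0 0 0;0.7 0 0 0 0 0 0"}}

```text
t: 18.97
eef_pos: [0.4878, -0.146, 0.1888]
tool_rot: [0.001, 0.996, 0.091, -0.002]
contact_force: [0.4, 0.3, 0.3]
gripper_width: 0.697
```

```bash
python3 h.py
```

```text
t18.97 fix mm [ -76. -113.] z188.8 jaw deg from fix x -90.33 tilt [-0.004  0.003 -1.   ] F(fix) [0.5 0.2] 0.3 tau [0.04 0.   0.01] g0.697 q7 -0.79
```

>>> {"name": "move_arm", "arguments": {"commands": "0.7 0.1 0 2.5 0 0 0;0.7 0 0 2.5 0 0 0;0.7 0 0 1.5 0 0 0;0.7 0 0 0 0 0 0;0.7 0 0 0 0 0 0;0.7 0 0 0 0 0 0"}}

```text
t: 19.47
eef_pos: [0.4893, -0.1437, 0.1257]
tool_rot: [0.0, 0.996, 0.093, 0.0]
contact_force: [0.2, -0.4, 0.5]
gripper_width: 0.701
```

```bash
python3 h.py
```

```text
t19.47 fix mm [ -74.1 -111.1] z125.7 jaw deg from fix x -90.11 tilt [ 0.     0.001 -1.   ] F(fix) [ 0.1 -0.4] 0.5 tau [ 0.04 -0.    0.05] g0.701 q7 -0.70
```

Real 9 mm offset in y; correct and descend.

>>> {"name": "move_arm", "arguments": {"commands": "0.7 0 0.9 0 0 0 0;0.7 0 0 2.5 0 0 0;0.7 0 0 2.5 0 0 0;0.7 0 0 2.2 0 0 0;0.7 0 0 0 0 0 0;0.7 0 0 0 0 0 0"}}

```text
t: 19.97
eef_pos: [0.4903, -0.1538, 0.0535]
tool_rot: [0.0, 0.996, 0.092, -0.0]
contact_force: [0.7, 0.0, 0.5]
gripper_width: 0.704
```

```bash
python3 h.py
```

```text
t19.97 fix mm [ -75.  -121.2] z53.5 jaw deg from fix x -90.22 tilt [-0.001  0.001 -1.   ] F(fix) [ 0.7 -0.1] 0.5 tau [-0.02  0.04 -0.03] g0.704 q7 -0.58
```

>>> {"name": "move_arm", "arguments": {"commands": "0.2 0 0 0 0 0 0;0.2 0 0 0 0 0 0;0.2 0 0 0 0 0 0;0.2 0 0 0 0 0 0;0.2 0 0 0 0 0 0;0.2 0 0 0 0 0 0;0.2 0 0 0 0 0 0", "force": 30}}

```text
t: 20.55
eef_pos: [0.491, -0.1526, 0.0535]
tool_rot: [-0.0, 0.996, 0.093, 0.0]
contact_force: [0.6, 4.4, 4.0]
gripper_width: 0.299
```

```bash
python3 h.py
```

```text
t20.55 fix mm [ -74.1 -120.1] z53.5 jaw deg from fix x -90.15 tilt [ 0.001 -0.    -1.   ] F(fix) [1.4 4.2] 4.0 tau [ 0.92 -0.58  0.07] g0.299 q7 -0.58
```

Reverse the arc.

>>> {"name": "move_arm", "arguments": {"commands": "0.2 0.1 0 -1.13 0 0 0;0.2 0.1 0 -1.13 0 0 0;0.2 0.29 0 -1.09 0 0 0;0.2 0.3 0 -1.1 0 0 0;0.2 0.48 0 -1.02 0 0 0;0.2 0.48 0 -1.03 0 0 0;0.2 0.65 0 -0.93 0 0 0;0.2 0.65 0 -0.93 0 0 0;0.2 0.8 0 -0.8 0 0 0;0.2 0.8 0 -0.8 0 0 0"}}

```text
t: 21.38
eef_pos: [0.5353, -0.144, 0.1531]
tool_rot: [-0.0, 0.996, 0.092, -0.002]
contact_force: [-1.4, 4.4, -6.7]
gripper_width: 0.299
```

```bash
python3 h.py
```

```text
t21.38 fix mm [ -29. -120.] z153.1 jaw deg from fix x -90.21 tilt [-0.003 -0.001 -1.   ] F(fix) [-0.5  4.6] -6.7 tau [0.89 0.45 0.17] g0.299 q7 -0.74
```

>>> {"name": "move_arm", "arguments": {"commands": "0.2 0.93 0 -0.65 0 0 0;0.2 0.93 0 -0.65 0 0 0;0.2 1.02 0 -0.48 0 0 0;0.2 1.03 0 -0.48 0 0 0;0.2 1.09 0 -0.29 0 0 0;0.2 1.1 0 -0.3 0 0 0;0.2 1.13 0 -0.1 0 0 0;0.2 1.13 0 -0.1 0 0 0;0.2 0.3 0 0 0 0 0;0.2 0 0 0 0 0 0;0.2 0 0 0 0 0 0"}}

```text
t: 22.3
eef_pos: [0.6222, -0.1273, 0.1839]
tool_rot: [-0.0, 0.996, 0.093, 0.0]
contact_force: [-2.1, 6.8, 0.4]
gripper_width: 0.301
```

```bash
python3 h.py
```

```text
t22.30 fix mm [  59.5 -119.9] z183.9 jaw deg from fix x -90.15 tilt [ 0.    -0.001 -1.   ] F(fix) [-0.8  7.1] 0.4 tau [1.18 0.51 0.09] g0.301 q7 -0.81
```

>>> {"name": "move_arm", "arguments": {"commands": "0.7 0 0 0 0 0 0;0.7 0 0 0 0 0 0;0.7 0 0 0 0 0 0;0.7 0 0 0 0 0 0;0.7 0 0 -1.5 0 0 0;0.7 0 0 -3 0 0 0;0.7 0 0 -3 0 0 0;0.7 0 0 -3 0 0 0;0.7 0 4 0 0 0 0;0.7 0 4 0 0 0 0;0.7 0 4 0 0 0 0;0.7 0 0 0 0 0 0"}}

```text
t: 23.3
eef_pos: [0.6408, -0.2574, 0.2894]
tool_rot: [0.004, 0.996, 0.087, -0.0]
contact_force: [-2.0, -0.7, 0.6]
gripper_width: 0.7
```

```bash
python3 - <<'E'
from h import *
st()
t=bot.read_camera("top");a=t["img"][170:280,200:420,::-1]
s=bot.read_camera("side");b=s["img"][150:330,240:360,::-1]
A=cv2.resize(a,None,fx=2.2,fy=2.2,interpolation=cv2.INTER_CUBIC);B=cv2.resize(b,None,fx=2.5,fy=2.5,interpolation=cv2.INTER_CUBIC)
im=np.zeros((450,790,3),np.uint8);im[:A.shape[0],:A.shape[1]]=A;im[:,490:790]=B
cv2.imwrite("pics/s4.png",im)
E
```

```text
t23.30 fix mm [  53.4 -251.1] z289.4 jaw deg from fix x -90.85 tilt [-0.001  0.008 -1.   ] F(fix) [-2.1 -0.3] 0.6 tau [-0.11  0.09 -0.01] g0.700 q7 -0.71
```

View pics/s4.png

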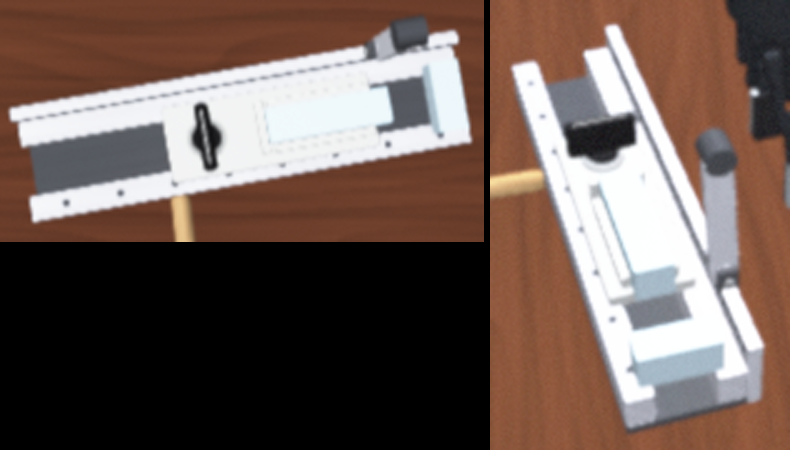

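>>> {"name": "move_arm", "arguments": {"commands": "0.7 0 0 0 0 0 0;0.7 0 0 0 0 0 0;0.7 0 0 0 0 0 0;0.7 0 0 0 0 0 0"}}

```text
t: 23.73
eef_pos: [0.6437, -0.245, 0.2882]
tool_rot: [0.0, 0.996, 0.093, -0.0]
contact_force: [0.4, -0.3, 0.3]
gripper_width: 0.702
```

```bash
python3 - <<'E'
from h import *
st();c=bot.read_camera("top")
T=lambda x,y,z:ray(c,(200+(x+.5)/2.2-.5,170+(y+.5)/2.2-.5),z)[:2]-O
uy=np.array([-np.sin(Y),np.cos(Y)]);ux=np.array([np.cos(Y),np.sin(Y)])
print('stick end y',[round(float(T(*p,.089)@uy),4) for p in((389,88),(392,121))])
d=T(201,104,.099)-T(211,168,.099);m=(T(201,104,.099)+T(211,168,.099))/2;print('wing y',m@uy,'x',m@ux,'len',np.hypot(*d),'turn',np.degrees(np.arctan2(d@ux,d@uy)))
print(bot.hand_in())
E
```

```text
t23.73 fix mm [  58.5 -239.5] z288.2 jaw deg from fix x -90.07 tilt [-0.  0. -1.] F(fix) [ 0.3 -0.3] 0.3 tau [-0.    0.02  0.02] g0.702 q7 -0.71
stick end y [-0.1169, -0.1136]
wing y 0.06509623311656176 x 0.000412710215254159 len 0.06120001154327848 turn 90.91613806964592
the job is handed in; nothing more can be done
None
```

The saw fixture is set up as asked and the job was handed in at about 24 s of the 72 s allowed.

- **Stop down:** I flipped the stop down until it pressed on its end stop (about 27 N), then let go of it.
- **Carriage:** I turned the wing in line with the bed and slid the carriage until it stopped against the stop, where the push rose to 9 N.
- **Stud:** It went down about 15 mm. I felt only about 6 N from the spring on the way and about 25 N at the bottom. I then turned it a quarter turn clockwise to its end stop and released it.
- **Stop up:** I carried the stop back upright, let go and backed the arm away.

**Last checks:**
- **Wing:** in the camera images it measures 91° across the bed, at fixture y = 65.1 mm against 65 mm expected.
- **Ice stick:** its end is at about y = -115 mm, level with the lowered stop's face. The two corners I measured differ by about 3 mm.
- **Stop:** it stands upright.
- **Loose things:** the offcut and the part of the brush in view look unmoved. The rule was outside the last close-up, but the arm did not go near it.
- **Robot:** the tool reads about zero force.

Two things disagreed slightly along the way. The tool read about 1.5 mm short of 65 mm when the carriage touched, and the second approach to the knob was 9 mm off until I corrected it before gripping.

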